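# Sort stray guest amenities into the wicker baskets

### The job

Four guest amenities have been left about on the hotel counter: two amber bottles, a boxed soap and a shoe-polish tin. Put each into the wicker basket that already holds one of its kind, on the basket's own floor beside what is there: the bottles standing upright, the soap and the tin lying flat. Knock no bottle over, and leave the three things that are already in the baskets where they are.

Things in the scene. Friction and masses are not known exactly. Their poses are not given: they have to be found in the camera images.
- basket_bottles: Wicker basket with a cream felt floor, fixed to the counter; it holds the gold-capped bottle (placed_bottle), so it is where the bottles go. Open above. Outside 166 mm along its x and 206 mm along its y, 50 mm high; inside 150 x 190 mm, walls 8 mm, the inner floor 6 mm above the counter. Origin: centre of its underside, z up. The item already in it stands or lies in the half towards the basket's own +y (about 50 to 65 mm from the middle); the rest is free.
- basket_soaps: Wicker basket with a mid-blue felt floor, fixed to the counter; it holds the boxed soap with the teal band (placed_soap), so it is where the soaps go. Open above. Outside 166 mm along its x and 206 mm along its y, 50 mm high; inside 150 x 190 mm, walls 8 mm, the inner floor 6 mm above the counter. Origin: centre of its underside, z up. The item already in it stands or lies in the half towards the basket's own +y (about 50 to 65 mm from the middle); the rest is free.
- basket_tins: Wicker basket with a green felt floor, fixed to the counter; it holds the brown polish tin (placed_tin), so it is where the tins go. Open above. Outside 166 mm along its x and 206 mm along its y, 50 mm high; inside 150 x 190 mm, walls 8 mm, the inner floor 6 mm above the counter. Origin: centre of its underside, z up. The item already in it stands or lies in the half towards the basket's own +y (about 50 to 65 mm from the middle); the rest is free.
- bottle_black: Stray bottle: a small round amber toiletry bottle with a cream label and a black cap, standing loose on the counter, to be sorted. Body 34 mm in diameter up to 58 mm, shoulder to 66 mm, cap 22 mm in diameter from there to the top at 88 mm; about 75 g. Origin: centre of its underside, z up through the cap.
- bottle_white: Stray bottle: a small round amber toiletry bottle with a cream label and a white cap, standing loose on the counter, to be sorted. Body 34 mm in diameter up to 58 mm, shoulder to 66 mm, cap 22 mm in diameter from there to the top at 88 mm; about 75 g. Origin: centre of its underside, z up through the cap.
- soap: Stray soap: a white soap carton with a navy-blue band round its middle, lying flat and loose on the counter, to be sorted. 66 mm along x, 44 mm along y, 24 mm high; about 60 g. Origin: centre of its underside, z up.
- tin: Stray tin: a flat round shoe-polish tin with a red lid, lying flat and loose on the counter, to be sorted. 54 mm in diameter over the lid (51 mm below it), 22 mm high; about 80 g; a tiny steel twist key on its side does not matter. Origin: centre of its underside, z up.
- placed_bottle: Bottle in place: a small round amber toiletry bottle with a cream label and a gold cap, standing loose in its basket, to be left alone. Body 34 mm in diameter up to 58 mm, shoulder to 66 mm, cap 22 mm in diameter from there to the top at 88 mm; about 75 g. Origin: centre of its underside, z up through the cap.
- placed_soap: Soap in place: a white soap carton with a teal band round its middle, lying loose in its basket with its length about along the basket's x, to be left alone. 66 mm along x, 44 mm along y, 24 mm high; about 60 g. Origin: centre of its underside, z up.
- placed_tin: Tin in place: a flat round shoe-polish tin with a brown lid, lying loose in its basket, to be left alone. 54 mm in diameter over the lid (51 mm below it), 22 mm high; about 80 g; a tiny steel twist key on its side does not matter. Origin: centre of its underside, z up.

How it is judged:
By the outcome, as a careful person would: the job done as asked, in the order asked, and still so for the second after the job is handed in, with the robot touching nothing.
It also fails if it takes over 101 s, if anything falls off the work surface, if the arm or the gripper's body presses on something with over 40 N, if the wrist force passes 120 N, or if a joint passes its speed limit or range.

### The arm

A 6-joint arm with a two-finger parallel gripper is mounted at the origin on the work surface. World frame = base frame: x ahead of the robot, y to its left, z up, the work surface at z = 0. Lengths are in mm, angles in rad, forces in N, time in s.
With the tool pointing down it reaches from about 350 to 775 mm from the base axis. Payload 7.3 kg.
Tool frame: the origin (TCP) lies at the very end of the fingers, on their centre line; the grasp point (between the pads) lies bot.grip_point_offset behind it (bot.grip_point_offset is the distance from the TCP to the grasp point, in mm); z points along the fingers, y is the line along which they close (so a half turn about z gives the same grasp; the last joint's range is limited). The gripper opens to 92 mm and grips with 3 to 60 N. Pads are 19 mm wide; open, the fingers measure 130 mm over their backs; the gripper's body (75 mm by 190 mm) begins 47 mm behind the grasp point.
Start: joints at [-1.255, 0.342, 1.524, -0, 1.275, -0.146], TCP at [233.943, -470.016, 226.741] pointing down, gripper open.
Joint ranges: [-2.53, 2.53], [-0.77, 2.02], [0.04, 2.7], [-1, 4.14], [0.28, 2.66], [-3.11, 3.11]. Speed limits (rad/s): [2.57, 2.57, 3.14, 3.14, 3.14, 3.14].

### API

Orientations are given as [roll, pitch, yaw] about the fixed x, y, z axes, in that order (R = Rz(yaw) Ry(pitch) Rx(roll)).
In Python, from plant import bot gives the robot as it stands. The module is installed in compiled form; this text tells all that it offers.
- The arm moves only by the tool carry_out, never from a script. Its argument "plan" is a list of rows, each an object of numbers: "tx", "ty", "tz": the shift along the world's x, y, z in mm; "rx", "ry", "rz": the turn, a rotation vector about the world's x, y, z in rad. A call has 1 to 12 rows; each row shifts and turns the commanded pose from where the row before left it; what a row does not reach is not made up. A row lasts 1/10 s, in which the tool goes at most 50 mm and 8.59 degrees, less where a joint would pass 70% of its speed; a pose out of reach is approached as far as the arm can. A call with a gripper value outside its range is refused whole. "gripper" is the closure, from 0 (fully open) to 1 (shut), set as the call begins (left out, the last holds). The fingers move at their own pace and stop on an object; the grip force is fixed at half the most. Time passes only in rows, so rows that do not move let the fingers close. It gives the time, the measured TCP pose, the force, the opening and the grip force at its end, in the units of the state.
- bot.get_obs(): the state, without advancing time (a new reading comes with each control period).
- bot.capture(name): name is "scene" or "top" or "wrist"; returns the picture (384x512x3 uint8, red, green, blue); there is no depth.
- bot.camera_model(name): a dict with "camera_matrix" (3x3 intrinsics, pixels), "R" (3x3) and "t" (3): a world point X has camera coordinates R X + t. Camera axes: x right, y down, z forward; pixel columns grow to the right and rows downward; lengths in mm; the calibration is good to about 2 mm. A picture is of the moment at which its call begins: read the wrist's pose just before it. camera_model takes no time and is no camera call; for the wrist camera it gives the pose at the moment of the call.
- bot.close_job(): hands the job in; it is judged then, once.
The state is a dict: "time": time; "joint_positions": joint angles; "dq": joint speeds; "tau": joint torques, N m; "tool_pos": TCP position; "tcp_rot": TCP orientation; "contact_force": force on the tool from outside, world axes, zero at the start; "moment": the same for the moment, N m; "grip_width": finger opening in mm; "finger_force": force on a finger pad.
Only numpy, scipy, OpenCV 4.12 (cv2) and the standard library are available. Lean on these libraries where they do the work, as an engineer would, in place of code of your own. Each camera call takes 0.05 s, during which the arm holds its last target. There are 200 camera calls.

## Working session

There is one attempt and no reset: what is moved stays moved. The work goes in short steps, Python scripts to look and compute and a tool call to move; the robot and the scene stay as the last step left them, time stands still between calls to the robot, and variables do not carry over. Pictures are saved under pics/ and viewed, at most 14 in all, crops included, and the job is handed in when it is done.

Besides the shell and the picture viewer there is one more tool, called after "Request:" as a command line: name --argument value ..., lists and objects as JSON in quotes. carry_out: Moves the arm, as the interface text tells. Its arguments: {"type":"object","properties":{"plan":{"type":"array"},"gripper":{"type":"number"}},"required":["plan"]}

```bash
mkdir -p pics
python3 - <<'E'
from plant import bot
import cv2
o=bot.get_obs(); print(o['time'],o['tool_pos'],o['tcp_rot'],o['grip_width'],bot.grip_point_offset)
for n in('top','scene'):
    m=bot.camera_model(n); print(n,m)
    im=bot.capture(n); cv2.imwrite(f'pics/{n}0.png',im[:,:,::-1])
E
```

```text
0.0 [ 233.81060711 -469.60700832  226.03695411] [-3.14005935e+00 -1.95089641e-04  4.61815338e-01] 91.75266192008176 18.8
top {'camera_matrix': array([[354.10284398,   0.        , 251.95303294],
       [  0.        , 354.10284398, 191.28969359],
       [  0.        ,   0.        ,   1.        ]]), 'R': array([[ 0.0210949 , -0.9995966 , -0.01901675],
       [-0.99424223, -0.01897555, -0.10546235],
       [ 0.10505895,  0.02113197, -0.99424145]]), 't': array([ 27.12284799, 558.10084177, 883.97993052])}
scene {'camera_matrix': array([[382.57511016,   0.        , 256.20238613],
       [  0.        , 382.57511016, 190.33077189],
       [  0.        ,   0.        ,   1.        ]]), 'R': array([[-0.14768788,  0.98898804,  0.00953689],
       [ 0.76486796,  0.12032214, -0.63285037],
       [-0.62702895, -0.08616987, -0.77421538]]), 't': array([  26.43823815, -369.56458626, 1468.42427787])}
```

View pics/top0.png

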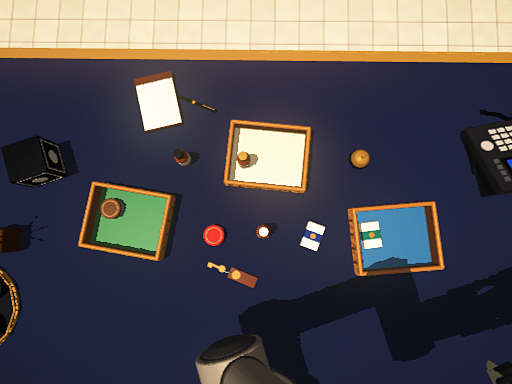

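View pics/scene0.png

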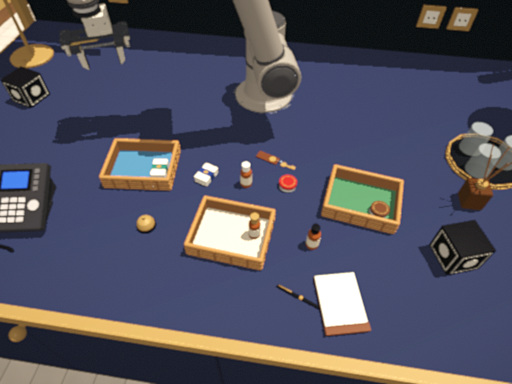

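The top view shows the black-capped bottle at (181,157), the white-capped one at (263,231), the tin at (213,235) and the soap at (313,236). The cream basket is at (268,156), the blue at (397,238) and the green at (127,222). Placed items: gold cap at (243,158), teal soap at (372,235), brown tin at (111,208).

```bash
cat > h.py <<'E'
import cv2, numpy as np
from plant import bot
def ray(n,uv,z,m=None):
    m=m or bot.camera_model(n); K,R,t=m['camera_matrix'],m['R'],m['t']
    C=-R.T@t; d=(R.T@np.linalg.inv(K)@np.c_[np.atleast_2d(uv),np.ones(len(np.atleast_2d(uv)))].T).T
    return (C+d*((z-C[2])/d[:,2])[:,None])[:,:2]
def blob(im,roi,lo,hi,join=0):
    x0,y0,x1,y1=roi; h=cv2.cvtColor(im[y0:y1,x0:x1],cv2.COLOR_RGB2HSV)
    m=cv2.inRange(h,np.array(lo),np.array(hi))
    if join: m=cv2.morphologyEx(m,cv2.MORPH_CLOSE,np.ones((join,join)))
    cs=cv2.findContours(m,cv2.RETR_EXTERNAL,cv2.CHAIN_APPROX_NONE)[0]
    return max(cs,key=cv2.contourArea)[:,0,:].astype(float)+[x0,y0]
def rect(p):
    r=cv2.minAreaRect(p.astype(np.float32)); return np.round(r[0],1),np.round(r[1],1),round(r[2],1)
E
python3 - <<'E'
from h import *
im=cv2.imread('pics/top0.png')[:,:,::-1].copy()
h=cv2.cvtColor(im,cv2.COLOR_RGB2HSV)
for n,uv in dict(rimB=(270,124),rimG=(135,186),rimS=(400,206),felt=(280,160),blue=(405,240),green=(140,225),tin=(213,235),soap=(313,228),wcap=(263,231),bcap=(179,154),gold=(242,156),btin=(111,208)).items(): print(n,h[uv[1],uv[0]])
for n,roi in dict(B=(218,113,320,200),G=(72,175,182,268),S=(340,193,450,283)).items():
    c=blob(im,roi,(5,110,90),(25,255,255),3); print('rim',n,rect(ray('top',c,50)), rect(c))
for n,roi,lo,hi in [('B',(218,113,320,200),(15,0,170),(40,100,255)),('G',(72,175,182,268),(50,60,60),(85,255,255)),('S',(340,193,450,283),(95,80,110),(112,255,255))]:
    c=blob(im,roi,lo,hi,0); print('floor',n,rect(ray('top',c,6)))
for n,roi,lo,hi,z in [('tin',(198,220,230,250),(0,100,80),(8,255,255),22),('tin2',(198,220,230,250),(170,100,80),(180,255,255),22),('soap',(298,218,330,255),(0,0,150),(180,90,255),24),('wcap',(252,220,275,242),(0,0,170),(180,80,255),88)]:
    try:
        c=blob(im,roi,lo,hi,9 if n=='soap' else 0); print(n,rect(ray('top',c,z)),rect(c))
    except Exception as e: print(n,e)
big=cv2.resize(im[140:256,160:335],None,fx=4.5,fy=4.5,interpolation=cv2.INTER_NEAREST); cv2.imwrite('pics/crop1.png',big[:,:,::-1])
E
```

```text
rimB [ 16 191 247]
rimG [100  57  27]
rimS [ 15 199 241]
felt [ 27  29 254]
blue [101 154 179]
green [ 58  99 181]
tin [  1 201 244]
soap [ 28  12 254]
wcap [ 30   5 254]
bcap [18 54 47]
gold [ 19 170 236]
btin [ 11 171 145]
rim B (array([647.8,   0.7]), array([211.4, 175. ]), 85.2) (array([267.5, 155.7]), array([83.5, 67.5]), 6.1)
rim G (array([475.6, 353.5]), array([217.9, 169.7]), 81.1) (array([125.9, 220.6]), array([86.6, 68.4]), 10.6)
rim S (array([ 446.4, -318. ]), array([169.4, 220.4]), 5.9) (array([395.6, 238.3]), array([69.6, 91.9]), 85.1)
floor B (array([653.1,  -6.7]), array([177.7, 142.9]), 85.2)
floor G (array([476.8, 358.9]), array([163.6, 148.4]), 81.2)
floor S (array([ 449.4, -330.5]), array([144.1, 176.9]), 6.0)
tin (array([443.3, 135.1]), array([51.2, 49.1]), 1.7) (array([213.5, 235. ]), array([20., 19.]), 90.0)
tin2 (array([417.9, 127.8]), array([0., 0.]), 0.0) (array([216., 245.]), array([0., 0.]), 0.0)
soap (array([ 448. , -118.1]), array([58.5, 80.7]), 63.9) (array([312.3, 235.4]), array([23.3, 31.8]), 26.6)
wcap (array([456.6,   7.5]), array([19. , 21.5]), 1.2) (array([263.5, 231. ]), array([8., 9.]), 90.0)
```

View pics/crop1.png

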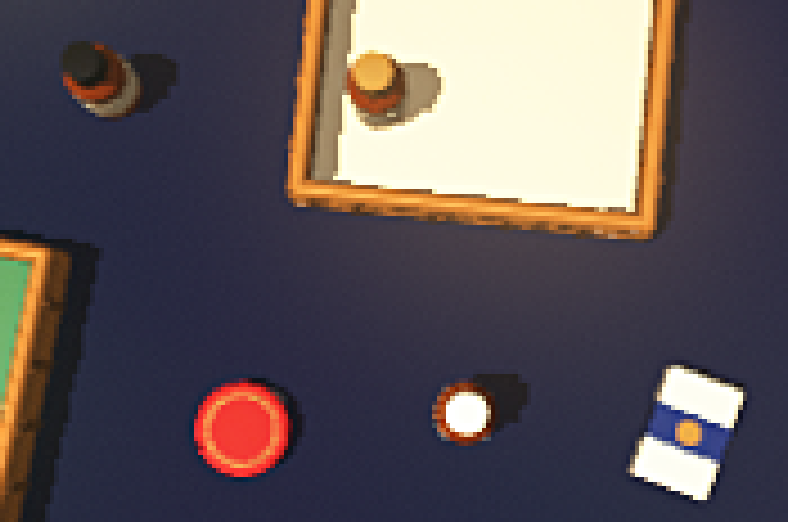

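The crop shows the gold cap at (243.6,156.2) and the black cap at (178.9,154) in full-image pixels. The soap's top corners are at crop (668,365), (745,388), (706,500) and (630,474). I'll cross-check the caps with the scene view and work out the targets.

Run:
```python
from h import *
c=np.array([(668,365),(745,388),(706,500),(630,474)])/4.5+[160,140]-.5
print('soap',rect(ray('top',c,24)))
for n,uv,z in [('black',(178.5,153.6),88),('white',(263.1,231.3),88),('gold',(243.1,155.8),94)]: print(n,ray('top',uv,z).round(1))
sc=cv2.imread('pics/scene0.png')[:,:,::-1].copy()
for n,roi,lo,hi,z in [('tin',(275,172,300,195),(0,120,80),(8,255,255),14),('wcap',(238,158,254,172),(0,0,150),(180,90,255),77),('bcap',(306,220,324,236),(0,0,0),(180,255,55),77),('gold',(246,208,264,222),(10,100,150),(25,255,255),83)]:
    b=blob(sc,roi,lo,hi); print('scene',n,rect(b)[:2],ray('scene',[rect(b)[0]],z).round(1))
im=cv2.imread('pics/top0.png')[:,:,::-1].copy()
print('btin',rect(ray('top',blob(im,(98,194,124,222),(0,100,60),(14,255,255)),28)))
print('teal',rect(ray('top',blob(im,(358,218,386,252),(0,0,170),(180,80,255),13),30)))
for n,ctr,yaw,tg in [('B',(651,.7),-4.8,[(-30,-35),(30,-35),(0,55)]),('G',(476.5,359.4),-8.9,[(0,-38),(0,55)]),('S',(447,-325),5.9,[(0,-38),(0,55)])]:
    a=np.radians(yaw);R=np.array([[np.cos(a),-np.sin(a)],[np.sin(a),np.cos(a)]])
    for t in tg: print(n,t,(np.array(ctr)+R@t).round(1))
```

```text
soap (array([ 448.1, -118.1]), array([45.3, 68.2]), 71.1)
black [[640.8 219.2]]
white [[455.9   8.5]]
gold [[636.8  60.3]]
scene tin (array([288., 182.]), array([14., 16.])) [[439.9 137.1]]
scene wcap (array([245.5, 166. ]), array([10.,  9.])) [[452.1   8.2]]
scene bcap (array([314.9, 228.7]), array([6.7, 9.4])) [[641.5 221.5]]
scene gold (array([254. , 216.5]), array([ 9., 10.])) [[631.9  61. ]]
btin (array([506. , 405.4]), array([49.5, 52.2]), 3.5)
teal (array([ 453.2, -266.6]), array([68. , 84.6]), 89.4)
B (-30, -35) [618.2 -31.7]
B (30, -35) [678.  -36.7]
B (0, 55) [655.6  55.5]
G (0, -38) [470.6 321.9]
G (0, 55) [485.  413.7]
S (0, -38) [ 450.9 -362.8]
S (0, 55) [ 441.3 -270.3]
```

Request:
carry_out --plan '[{"tx":17.9,"ty":29.3,"tz":-8,"rz":-0.066},{"tx":17.9,"ty":29.3,"tz":-8,"rz":-0.066},{"tx":17.9,"ty":29.3,"tz":-8,"rz":-0.066},{"tx":17.9,"ty":29.3,"tz":-8,"rz":-0.066},{"tx":17.9,"ty":29.3,"tz":-8,"rz":-0.066},{"tx":17.9,"ty":29.3,"tz":-8,"rz":-0.066},{"tx":17.9,"ty":29.3,"tz":-8,"rz":-0.066},{"tx":17.9,"ty":29.3,"tz":-8,"rz":-0.066},{"tx":17.9,"ty":29.3,"tz":-8,"rz":-0.066},{"tx":17.9,"ty":29.3,"tz":-8,"rz":-0.066},{"tx":17.9,"ty":29.3,"tz":-8,"rz":-0.066},{"tx":17.9,"ty":29.3,"tz":-8,"rz":-0.066}]' --gripper 0

```text
invalid input at $.plan[0]: expected keys tx, ty, tz, rx, ry, rz
```

Request:
carry_out --plan '[{"tx":17.9,"ty":29.3,"tz":-8,"rx":0,"ry":0,"rz":-0.066},{"tx":17.9,"ty":29.3,"tz":-8,"rx":0,"ry":0,"rz":-0.066},{"tx":17.9,"ty":29.3,"tz":-8,"rx":0,"ry":0,"rz":-0.066},{"tx":17.9,"ty":29.3,"tz":-8,"rx":0,"ry":0,"rz":-0.066},{"tx":17.9,"ty":29.3,"tz":-8,"rx":0,"ry":0,"rz":-0.066},{"tx":17.9,"ty":29.3,"tz":-8,"rx":0,"ry":0,"rz":-0.066},{"tx":17.9,"ty":29.3,"tz":-8,"rx":0,"ry":0,"rz":-0.066},{"tx":17.9,"ty":29.3,"tz":-8,"rx":0,"ry":0,"rz":-0.066},{"tx":17.9,"ty":29.3,"tz":-8,"rx":0,"ry":0,"rz":-0.066},{"tx":17.9,"ty":29.3,"tz":-8,"rx":0,"ry":0,"rz":-0.066},{"tx":17.9,"ty":29.3,"tz":-8,"rx":0,"ry":0,"rz":-0.066},{"tx":17.9,"ty":29.3,"tz":-8,"rx":0,"ry":0,"rz":-0.066}]' --gripper 0

```text
time: 1.3
tool_pos: [449.1, -117.0, 130.2]
tcp_rot: [3.142, 0.0, -0.333]
contact_force: [1.2, -0.1, 0.0]
grip_width: 91.4
finger_force: 0.0
```

Run:
```python
from h import *
m=bot.camera_model('wrist'); im=bot.capture('wrist'); cv2.imwrite('pics/w1.png',im[:,:,::-1])
c=blob(im,(0,0,512,384),(0,0,140),(180,90,255),25); print(rect(c),rect(ray('wrist',c,24,m)))
```

```text
(array([86. , 60.5]), array([121., 172.]), 90.0) (array([626.8,  -1.5]), array([165.6,  96.3]), 82.4)
```

View pics/w1.png

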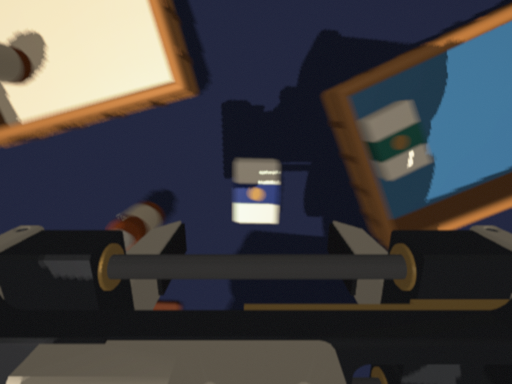

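The wrist view shows the soap at columns 232–281, rows 157–223, square to the jaws and centred between them. I'm descending.

Request:
carry_out --plan '[{"tx":-1,"ty":-1,"tz":-20,"rx":0,"ry":0,"rz":0},{"tx":0,"ty":0,"tz":-30,"rx":0,"ry":0,"rz":0},{"tx":0,"ty":0,"tz":-30,"rx":0,"ry":0,"rz":0},{"tx":0,"ty":0,"tz":-25,"rx":0,"ry":0,"rz":0},{"tx":0,"ty":0,"tz":-15,"rx":0,"ry":0,"rz":0},{"tx":0,"ty":0,"tz":-5,"rx":0,"ry":0,"rz":0},{"tx":0,"ty":0,"tz":0,"rx":0,"ry":0,"rz":0}]' --gripper 0

```text
time: 2.05
tool_pos: [447.3, -119.3, 5.3]
tcp_rot: [-3.142, 0.002, -0.33]
contact_force: [0.0, 0.5, -0.0]
grip_width: 91.7
finger_force: 0.0
```

Request:
carry_out --plan '[{"tx":0,"ty":0,"tz":0,"rx":0,"ry":0,"rz":0},{"tx":0,"ty":0,"tz":0,"rx":0,"ry":0,"rz":0},{"tx":0,"ty":0,"tz":0,"rx":0,"ry":0,"rz":0},{"tx":0,"ty":0,"tz":0,"rx":0,"ry":0,"rz":0},{"tx":0,"ty":0,"tz":0,"rx":0,"ry":0,"rz":0},{"tx":0,"ty":0,"tz":0,"rx":0,"ry":0,"rz":0},{"tx":0,"ty":0,"tz":0,"rx":0,"ry":0,"rz":0},{"tx":0,"ty":0,"tz":0,"rx":0,"ry":0,"rz":0}]' --gripper 1

```text
time: 2.85
tool_pos: [447.8, -119.4, 5.8]
tcp_rot: [3.141, -0.0, -0.33]
contact_force: [-0.4, 0.8, 2.4]
grip_width: 43.9
finger_force: 29.9
```

Request:
carry_out --plan '[{"tx":0,"ty":0,"tz":15,"rx":0,"ry":0,"rz":0},{"tx":0,"ty":0,"tz":35,"rx":0,"ry":0,"rz":0},{"tx":0,"ty":0,"tz":40,"rx":0,"ry":0,"rz":0},{"tx":0,"ty":-15,"tz":10,"rx":0,"ry":0,"rz":0.03},{"tx":0.5,"ty":-35,"tz":0,"rx":0,"ry":0,"rz":0.07},{"tx":0.5,"ty":-40,"tz":0,"rx":0,"ry":0,"rz":0.07},{"tx":0.5,"ty":-40,"tz":0,"rx":0,"ry":0,"rz":0.07},{"tx":0.5,"ty":-40,"tz":0,"rx":0,"ry":0,"rz":0.07},{"tx":0.5,"ty":-35,"tz":0,"rx":0,"ry":0,"rz":0.07},{"tx":0.5,"ty":-25,"tz":0,"rx":0,"ry":0,"rz":0.054},{"tx":0,"ty":-13,"tz":0,"rx":0,"ry":0,"rz":0},{"tx":0,"ty":0,"tz":0,"rx":0,"ry":0,"rz":0}]' --gripper 1

```text
time: 4.05
tool_pos: [450.4, -363.4, 105.3]
tcp_rot: [-3.142, 0.0, 0.101]
contact_force: [-0.1, 1.4, 0.5]
grip_width: 43.5
finger_force: 29.9
```

Request:
carry_out --plan '[{"tx":0.5,"ty":0.5,"tz":-15,"rx":0,"ry":0,"rz":0},{"tx":0,"ty":0,"tz":-25,"rx":0,"ry":0,"rz":0},{"tx":0,"ty":0,"tz":-25,"rx":0,"ry":0,"rz":0},{"tx":0,"ty":0,"tz":-15,"rx":0,"ry":0,"rz":0},{"tx":0,"ty":0,"tz":-8,"rx":0,"ry":0,"rz":0},{"tx":0,"ty":0,"tz":-3,"rx":0,"ry":0,"rz":0},{"tx":0,"ty":0,"tz":-1.5,"rx":0,"ry":0,"rz":0},{"tx":0,"ty":0,"tz":0,"rx":0,"ry":0,"rz":0}]' --gripper 1

```text
time: 4.85
tool_pos: [451.6, -361.9, 13.9]
tcp_rot: [3.141, -0.001, 0.104]
contact_force: [-0.1, -0.4, -1.4]
grip_width: 43.7
finger_force: 29.9
```

Request:
carry_out --plan '[{"tx":0,"ty":0,"tz":-1,"rx":0,"ry":0,"rz":0},{"tx":0,"ty":0,"tz":-0.5,"rx":0,"ry":0,"rz":0},{"tx":0,"ty":0,"tz":0,"rx":0,"ry":0,"rz":0}]' --gripper 1

```text
time: 5.15
tool_pos: [451.3, -362.1, 12.0]
tcp_rot: [3.141, -0.0, 0.104]
contact_force: [-0.8, -0.5, -0.7]
grip_width: 43.9
finger_force: 29.9
```

Request:
carry_out --plan '[{"tx":0,"ty":0,"tz":0,"rx":0,"ry":0,"rz":0},{"tx":0,"ty":0,"tz":0,"rx":0,"ry":0,"rz":0},{"tx":0,"ty":0,"tz":0,"rx":0,"ry":0,"rz":0},{"tx":0,"ty":0,"tz":0,"rx":0,"ry":0,"rz":0},{"tx":0,"ty":0,"tz":10,"rx":0,"ry":0,"rz":0},{"tx":0,"ty":0,"tz":30,"rx":0,"ry":0,"rz":0},{"tx":0,"ty":0,"tz":40,"rx":0,"ry":0,"rz":0},{"tx":0,"ty":0,"tz":40,"rx":0,"ry":0,"rz":0},{"tx":0,"ty":0,"tz":30,"rx":0,"ry":0,"rz":0}]' --gripper 0.36

```text
time: 6.05
tool_pos: [451.7, -362.3, 165.3]
tcp_rot: [3.139, -0.002, 0.104]
contact_force: [-0.5, -0.8, 0.3]
grip_width: 59.0
finger_force: 0.0
```

Request:
carry_out --plan '[{"tx":0,"ty":20,"tz":0,"rx":0,"ry":0,"rz":-0.02},{"tx":0.3,"ty":40,"tz":0,"rx":0,"ry":0,"rz":-0.02},{"tx":0.3,"ty":45,"tz":0,"rx":0,"ry":0,"rz":-0.02},{"tx":0.3,"ty":45,"tz":0,"rx":0,"ry":0,"rz":-0.02},{"tx":0.3,"ty":45,"tz":0,"rx":0,"ry":0,"rz":-0.02},{"tx":0.3,"ty":45,"tz":0,"rx":0,"ry":0,"rz":-0.02},{"tx":0.3,"ty":45,"tz":0,"rx":0,"ry":0,"rz":-0.02},{"tx":0.3,"ty":40,"tz":0,"rx":0,"ry":0,"rz":-0.02},{"tx":0.4,"ty":30,"tz":0,"rx":0,"ry":0,"rz":-0.028},{"tx":0.5,"ty":15.5,"tz":0,"rx":0,"ry":0,"rz":0},{"tx":0,"ty":0,"tz":0,"rx":0,"ry":0,"rz":0}]' --gripper 0

```text
time: 7.15
tool_pos: [454.2, 10.3, 162.5]
tcp_rot: [-3.141, -0.001, -0.081]
contact_force: [0.2, -0.3, 0.9]
grip_width: 92.0
finger_force: 0.0
```

Request:
carry_out --plan '[{"tx":0,"ty":0,"tz":-15,"rx":0,"ry":0,"rz":0},{"tx":0,"ty":0,"tz":-30,"rx":0,"ry":0,"rz":0},{"tx":0,"ty":0,"tz":-35,"rx":0,"ry":0,"rz":0},{"tx":0,"ty":0,"tz":-30,"rx":0,"ry":0,"rz":0},{"tx":0,"ty":0,"tz":-17,"rx":0,"ry":0,"rz":0},{"tx":0,"ty":0,"tz":-8,"rx":0,"ry":0,"rz":0},{"tx":0,"ty":0,"tz":0,"rx":0,"ry":0,"rz":0}]' --gripper 0

```text
time: 7.85
tool_pos: [454.0, 8.0, 26.4]
tcp_rot: [3.141, 0.001, -0.085]
contact_force: [-0.3, -0.3, 0.0]
grip_width: 91.6
finger_force: 0.0
```

Request:
carry_out --plan '[{"tx":0,"ty":0,"tz":2,"rx":0,"ry":0,"rz":0},{"tx":0,"ty":0,"tz":0,"rx":0,"ry":0,"rz":0},{"tx":0,"ty":0,"tz":0,"rx":0,"ry":0,"rz":0},{"tx":0,"ty":0,"tz":0,"rx":0,"ry":0,"rz":0},{"tx":0,"ty":0,"tz":0,"rx":0,"ry":0,"rz":0},{"tx":0,"ty":0,"tz":0,"rx":0,"ry":0,"rz":0},{"tx":0,"ty":0,"tz":0,"rx":0,"ry":0,"rz":0},{"tx":0,"ty":0,"tz":0,"rx":0,"ry":0,"rz":0},{"tx":0,"ty":0,"tz":0,"rx":0,"ry":0,"rz":0}]' --gripper 1

```text
time: 8.75
tool_pos: [454.2, 8.6, 28.7]
tcp_rot: [3.142, 0.0, -0.084]
contact_force: [-0.0, -0.4, 1.2]
grip_width: 33.4
finger_force: 30.0
```

Request:
carry_out --plan '[{"tx":0,"ty":0,"tz":10,"rx":0,"ry":0,"rz":0},{"tx":0,"ty":0,"tz":25,"rx":0,"ry":0,"rz":0},{"tx":0,"ty":0,"tz":30,"rx":0,"ry":0,"rz":0},{"tx":5,"ty":-3,"tz":25,"rx":0,"ry":0,"rz":0},{"tx":23,"ty":-8,"tz":10,"rx":0,"ry":0,"rz":0},{"tx":35,"ty":-8,"tz":0,"rx":0,"ry":0,"rz":0},{"tx":40,"ty":-8,"tz":0,"rx":0,"ry":0,"rz":0},{"tx":40,"ty":-8,"tz":0,"rx":0,"ry":0,"rz":0},{"tx":35,"ty":-8,"tz":0,"rx":0,"ry":0,"rz":0},{"tx":28,"ty":-6,"tz":0,"rx":0,"ry":0,"rz":0},{"tx":17,"ty":-4,"tz":0,"rx":0,"ry":0,"rz":0},{"tx":0,"ty":0,"tz":0,"rx":0,"ry":0,"rz":0}]' --gripper 1

```text
time: 9.95
tool_pos: [678.5, -45.0, 128.4]
tcp_rot: [3.141, -0.0, -0.085]
contact_force: [0.3, 0.3, -1.1]
grip_width: 33.3
finger_force: 30.0
```

Request:
carry_out --plan '[{"tx":0,"ty":0,"tz":-15,"rx":0,"ry":0,"rz":0},{"tx":0,"ty":0,"tz":-25,"rx":0,"ry":0,"rz":0},{"tx":0,"ty":0,"tz":-25,"rx":0,"ry":0,"rz":0},{"tx":0,"ty":0,"tz":-15,"rx":0,"ry":0,"rz":0},{"tx":0,"ty":0,"tz":-8,"rx":0,"ry":0,"rz":0},{"tx":0,"ty":0,"tz":-4,"rx":0,"ry":0,"rz":0},{"tx":0,"ty":0,"tz":0,"rx":0,"ry":0,"rz":0},{"tx":0,"ty":0,"tz":0,"rx":0,"ry":0,"rz":0}]' --gripper 1

```text
time: 10.75
tool_pos: [677.9, -44.5, 37.9]
tcp_rot: [3.141, -0.002, -0.084]
contact_force: [-0.3, -0.8, -0.3]
grip_width: 33.1
finger_force: 30.0
```

Request:
carry_out --plan '[{"tx":0,"ty":0,"tz":-1,"rx":0,"ry":0,"rz":0},{"tx":0,"ty":0,"tz":-0.7,"rx":0,"ry":0,"rz":0},{"tx":0,"ty":0,"tz":0,"rx":0,"ry":0,"rz":0}]' --gripper 1

```text
time: 11.05
tool_pos: [677.3, -44.4, 35.3]
tcp_rot: [3.141, -0.0, -0.084]
contact_force: [-0.3, 0.3, -0.2]
grip_width: 33.1
finger_force: 30.0
```

Request:
carry_out --plan '[{"tx":0,"ty":0,"tz":-0.5,"rx":0,"ry":0,"rz":0},{"tx":0,"ty":0,"tz":0,"rx":0,"ry":0,"rz":0},{"tx":0,"ty":0,"tz":0,"rx":0,"ry":0,"rz":0}]' --gripper 1

```text
time: 11.35
tool_pos: [677.4, -44.4, 34.8]
tcp_rot: [3.141, -0.0, -0.084]
contact_force: [0.2, -1.2, 1.5]
grip_width: 33.2
finger_force: 30.0
```

Request:
carry_out --plan '[{"tx":0,"ty":0,"tz":0,"rx":0,"ry":0,"rz":0},{"tx":0,"ty":0,"tz":0,"rx":0,"ry":0,"rz":0},{"tx":0,"ty":0,"tz":0,"rx":0,"ry":0,"rz":0},{"tx":0,"ty":0,"tz":0,"rx":0,"ry":0,"rz":0},{"tx":0,"ty":0,"tz":10,"rx":0,"ry":0,"rz":0},{"tx":0,"ty":0,"tz":25,"rx":0,"ry":0,"rz":0},{"tx":0,"ty":0,"tz":35,"rx":0,"ry":0,"rz":0},{"tx":0,"ty":0,"tz":35,"rx":0,"ry":0,"rz":0},{"tx":0,"ty":0,"tz":20,"rx":0,"ry":0,"rz":0}]' --gripper 0.5

```text
time: 12.25
tool_pos: [678.4, -44.6, 164.0]
tcp_rot: [3.141, -0.005, -0.084]
contact_force: [0.3, -0.7, 0.6]
grip_width: 45.9
finger_force: 0.0
```

Request:
carry_out --plan '[{"tx":-2,"ty":15,"tz":0,"rx":0,"ry":0,"rz":0},{"tx":-5,"ty":35,"tz":0,"rx":0,"ry":0,"rz":0},{"tx":-5,"ty":40,"tz":0,"rx":0,"ry":0,"rz":0},{"tx":-5,"ty":40,"tz":0,"rx":0,"ry":0,"rz":0},{"tx":-5,"ty":40,"tz":0,"rx":0,"ry":0,"rz":0},{"tx":-5,"ty":40,"tz":0,"rx":0,"ry":0,"rz":0},{"tx":-5,"ty":35,"tz":0,"rx":0,"ry":0,"rz":0},{"tx":-4.5,"ty":19.5,"tz":0,"rx":0,"ry":0,"rz":0},{"tx":0,"ty":0,"tz":0,"rx":0,"ry":0,"rz":0}]' --gripper 0

```text
time: 13.15
tool_pos: [639.1, 223.2, 158.7]
tcp_rot: [-3.142, 0.002, -0.08]
contact_force: [-0.1, 1.1, 0.2]
grip_width: 91.5
finger_force: 0.0
```

Request:
carry_out --plan '[{"tx":0,"ty":0,"tz":-15,"rx":0,"ry":0,"rz":0},{"tx":0,"ty":0,"tz":-30,"rx":0,"ry":0,"rz":0},{"tx":0,"ty":0,"tz":-35,"rx":0,"ry":0,"rz":0},{"tx":0,"ty":0,"tz":-30,"rx":0,"ry":0,"rz":0},{"tx":0,"ty":0,"tz":-15,"rx":0,"ry":0,"rz":0},{"tx":0,"ty":0,"tz":-5,"rx":0,"ry":0,"rz":0},{"tx":0,"ty":0,"tz":0,"rx":0,"ry":0,"rz":0}]' --gripper 0

```text
time: 13.85
tool_pos: [641.1, 219.5, 29.7]
tcp_rot: [3.141, -0.0, -0.085]
contact_force: [0.7, 0.2, -1.0]
grip_width: 91.9
finger_force: 0.0
```

Request:
carry_out --plan '[{"tx":0,"ty":0,"tz":0,"rx":0,"ry":0,"rz":0},{"tx":0,"ty":0,"tz":0,"rx":0,"ry":0,"rz":0},{"tx":0,"ty":0,"tz":0,"rx":0,"ry":0,"rz":0},{"tx":0,"ty":0,"tz":0,"rx":0,"ry":0,"rz":0},{"tx":0,"ty":0,"tz":0,"rx":0,"ry":0,"rz":0},{"tx":0,"ty":0,"tz":0,"rx":0,"ry":0,"rz":0},{"tx":0,"ty":0,"tz":0,"rx":0,"ry":0,"rz":0},{"tx":0,"ty":0,"tz":0,"rx":0,"ry":0,"rz":0},{"tx":0,"ty":0,"tz":0,"rx":0,"ry":0,"rz":0}]' --gripper 1

```text
time: 14.75
tool_pos: [640.8, 220.2, 29.5]
tcp_rot: [-3.142, -0.0, -0.084]
contact_force: [0.9, 0.0, -0.3]
grip_width: 32.8
finger_force: 29.9
```

Request:
carry_out --plan '[{"tx":0,"ty":0,"tz":10,"rx":0,"ry":0,"rz":0},{"tx":0,"ty":0,"tz":30,"rx":0,"ry":0,"rz":0},{"tx":0,"ty":0,"tz":35,"rx":0,"ry":0,"rz":0},{"tx":0,"ty":0,"tz":35,"rx":0,"ry":0,"rz":0},{"tx":-3,"ty":-20,"tz":20,"rx":0,"ry":0,"rz":0},{"tx":-4,"ty":-40,"tz":0,"rx":0,"ry":0,"rz":0},{"tx":-4,"ty":-45,"tz":0,"rx":0,"ry":0,"rz":0},{"tx":-4,"ty":-45,"tz":0,"rx":0,"ry":0,"rz":0},{"tx":-4,"ty":-45,"tz":0,"rx":0,"ry":0,"rz":0},{"tx":-3,"ty":-40,"tz":0,"rx":0,"ry":0,"rz":0},{"tx":-1.3,"ty":-25,"tz":0,"rx":0,"ry":0,"rz":0},{"tx":0,"ty":0,"tz":0,"rx":0,"ry":0,"rz":0}]' --gripper 1

```text
time: 15.95
tool_pos: [617.3, -43.7, 160.3]
tcp_rot: [3.14, -0.001, -0.089]
contact_force: [0.3, 0.5, -1.2]
grip_width: 33.3
finger_force: 29.9
```

Run:
```python
from h import *
for n in('wrist','top'):
    im=bot.capture(n); cv2.imwrite(f'pics/{n}2.png',im[:,:,::-1])
a=cv2.imread('pics/wrist2.png'); b=cv2.imread('pics/top2.png')[100:292,60:460]
cv2.imwrite('pics/c2.png',cv2.resize(b,None,fx=2,fy=2))
```

```text
(no output)
```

View pics/wrist2.png

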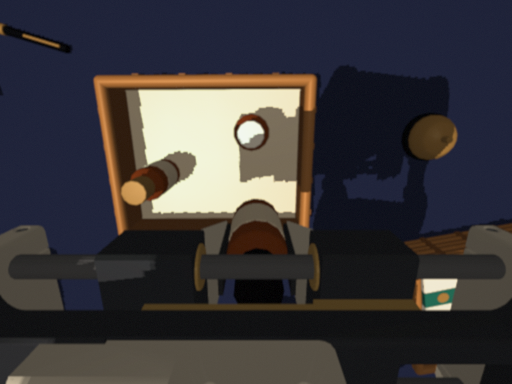

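View pics/c2.png

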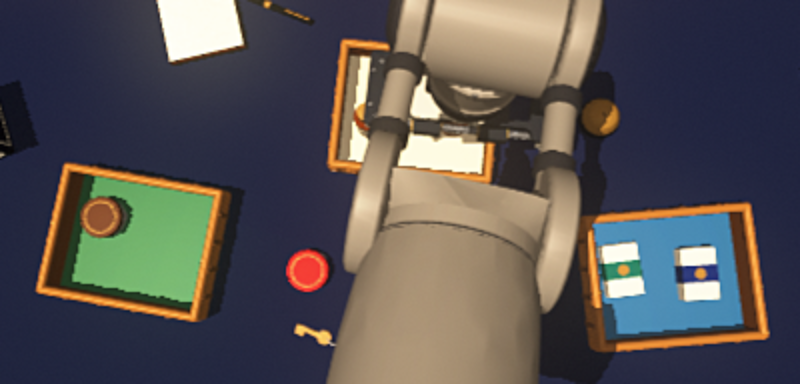

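The wrist view shows the white bottle upright at (251,132) in the cream basket and the gold one at (140,190) standing. The top crop shows the soap at (698,272), flat in the blue basket with the teal one undisturbed. I'm lowering the black bottle.

Request:
carry_out --plan '[{"tx":0,"ty":0,"tz":-15,"rx":0,"ry":0,"rz":0},{"tx":0,"ty":0,"tz":-25,"rx":0,"ry":0,"rz":0},{"tx":0,"ty":0,"tz":-30,"rx":0,"ry":0,"rz":0},{"tx":0,"ty":0,"tz":-25,"rx":0,"ry":0,"rz":0},{"tx":0,"ty":0,"tz":-15,"rx":0,"ry":0,"rz":0},{"tx":0,"ty":0,"tz":-8,"rx":0,"ry":0,"rz":0},{"tx":0,"ty":0,"tz":-4,"rx":0,"ry":0,"rz":0},{"tx":0,"ty":0,"tz":-1,"rx":0,"ry":0,"rz":0},{"tx":0,"ty":0,"tz":0,"rx":0,"ry":0,"rz":0},{"tx":0,"ty":0,"tz":0,"rx":0,"ry":0,"rz":0}]' --gripper 1

```text
time: 17.05
tool_pos: [618.0, -39.9, 37.5]
tcp_rot: [3.141, -0.002, -0.084]
contact_force: [-0.3, -0.7, -0.6]
grip_width: 33.3
finger_force: 29.9
```

Request:
carry_out --plan '[{"tx":0,"ty":0,"tz":-0.8,"rx":0,"ry":0,"rz":0},{"tx":0,"ty":0,"tz":-0.4,"rx":0,"ry":0,"rz":0},{"tx":0,"ty":0,"tz":0,"rx":0,"ry":0,"rz":0}]' --gripper 1

```text
time: 17.35
tool_pos: [617.5, -40.0, 35.5]
tcp_rot: [3.141, -0.0, -0.084]
contact_force: [-0.5, -0.2, 0.2]
grip_width: 33.2
finger_force: 29.9
```

Request:
carry_out --plan '[{"tx":0,"ty":0,"tz":-0.4,"rx":0,"ry":0,"rz":0},{"tx":0,"ty":0,"tz":0,"rx":0,"ry":0,"rz":0},{"tx":0,"ty":0,"tz":0,"rx":0,"ry":0,"rz":0}]' --gripper 1

```text
time: 17.65
tool_pos: [617.7, -40.0, 35.4]
tcp_rot: [3.141, -0.001, -0.084]
contact_force: [-0.1, 1.2, 4.6]
grip_width: 33.5
finger_force: 29.9
```

Contact shows at 4.6 N, so I'm releasing and lifting.

Request:
carry_out --plan '[{"tx":0,"ty":0,"tz":0,"rx":0,"ry":0,"rz":0},{"tx":0,"ty":0,"tz":0,"rx":0,"ry":0,"rz":0},{"tx":0,"ty":0,"tz":0,"rx":0,"ry":0,"rz":0},{"tx":0,"ty":0,"tz":0,"rx":0,"ry":0,"rz":0},{"tx":0,"ty":0,"tz":10,"rx":0,"ry":0,"rz":0},{"tx":0,"ty":0,"tz":25,"rx":0,"ry":0,"rz":0},{"tx":0,"ty":0,"tz":35,"rx":0,"ry":0,"rz":0},{"tx":0,"ty":0,"tz":35,"rx":0,"ry":0,"rz":0},{"tx":0,"ty":0,"tz":20,"rx":0,"ry":0,"rz":0}]' --gripper 0.5

```text
time: 18.55
tool_pos: [618.6, -40.1, 164.0]
tcp_rot: [3.141, -0.005, -0.084]
contact_force: [0.6, -0.5, 0.7]
grip_width: 46.1
finger_force: 0.0
```

Request:
carry_out --plan '[{"tx":-10,"ty":10,"tz":0,"rx":0,"ry":0,"rz":-0.01},{"tx":-24,"ty":24,"tz":0,"rx":0,"ry":0,"rz":-0.01},{"tx":-28,"ty":28,"tz":0,"rx":0,"ry":0,"rz":-0.01},{"tx":-28,"ty":28,"tz":0,"rx":0,"ry":0,"rz":-0.01},{"tx":-28,"ty":28,"tz":0,"rx":0,"ry":0,"rz":-0.01},{"tx":-28,"ty":28,"tz":-10,"rx":0,"ry":0,"rz":-0.01},{"tx":-20,"ty":20,"tz":-20,"rx":0,"ry":0,"rz":-0.011},{"tx":-10,"ty":10,"tz":-25,"rx":0,"ry":0,"rz":0},{"tx":0,"ty":0,"tz":-15,"rx":0,"ry":0,"rz":0},{"tx":0,"ty":0,"tz":-10,"rx":0,"ry":0,"rz":0},{"tx":0,"ty":0,"tz":0,"rx":0,"ry":0,"rz":0}]' --gripper 0

```text
time: 19.65
tool_pos: [441.2, 136.0, 79.5]
tcp_rot: [3.141, 0.001, -0.155]
contact_force: [-0.1, -0.1, 0.3]
grip_width: 91.6
finger_force: 0.0
```

Request:
carry_out --plan '[{"tx":0,"ty":0,"tz":-20,"rx":0,"ry":0,"rz":0},{"tx":0,"ty":0,"tz":-25,"rx":0,"ry":0,"rz":0},{"tx":0,"ty":0,"tz":-20,"rx":0,"ry":0,"rz":0},{"tx":0,"ty":0,"tz":-8,"rx":0,"ry":0,"rz":0},{"tx":0,"ty":0,"tz":-2,"rx":0,"ry":0,"rz":0},{"tx":0,"ty":0,"tz":0,"rx":0,"ry":0,"rz":0}]' --gripper 0

```text
time: 20.25
tool_pos: [442.2, 136.0, 5.6]
tcp_rot: [-3.141, -0.001, -0.156]
contact_force: [0.4, 0.8, -0.6]
grip_width: 91.9
finger_force: 0.0
```

Request:
carry_out --plan '[{"tx":0,"ty":0,"tz":0,"rx":0,"ry":0,"rz":0},{"tx":0,"ty":0,"tz":0,"rx":0,"ry":0,"rz":0},{"tx":0,"ty":0,"tz":0,"rx":0,"ry":0,"rz":0},{"tx":0,"ty":0,"tz":0,"rx":0,"ry":0,"rz":0},{"tx":0,"ty":0,"tz":0,"rx":0,"ry":0,"rz":0},{"tx":0,"ty":0,"tz":0,"rx":0,"ry":0,"rz":0},{"tx":0,"ty":0,"tz":0,"rx":0,"ry":0,"rz":0}]' --gripper 1

```text
time: 20.95
tool_pos: [441.5, 136.1, 5.0]
tcp_rot: [3.142, -0.0, -0.155]
contact_force: [-1.2, -0.0, 2.7]
grip_width: 52.9
finger_force: 30.0
```

Request:
carry_out --plan '[{"tx":0,"ty":0,"tz":15,"rx":0,"ry":0,"rz":0},{"tx":0,"ty":0,"tz":35,"rx":0,"ry":0,"rz":0},{"tx":0,"ty":0,"tz":35,"rx":0,"ry":0,"rz":0},{"tx":1,"ty":12,"tz":15,"rx":0,"ry":0,"rz":0},{"tx":3,"ty":35,"tz":0,"rx":0,"ry":0,"rz":0},{"tx":3,"ty":40,"tz":0,"rx":0,"ry":0,"rz":0},{"tx":3,"ty":40,"tz":0,"rx":0,"ry":0,"rz":0},{"tx":3,"ty":35,"tz":0,"rx":0,"ry":0,"rz":0},{"tx":1,"ty":20,"tz":0,"rx":0,"ry":0,"rz":0},{"tx":1,"ty":10,"tz":0,"rx":0,"ry":0,"rz":0},{"tx":0,"ty":0,"tz":0,"rx":0,"ry":0,"rz":0}]' --gripper 1

```text
time: 22.05
tool_pos: [456.1, 328.7, 104.5]
tcp_rot: [3.141, 0.0, -0.154]
contact_force: [0.1, -0.5, -0.9]
grip_width: 53.3
finger_force: 30.0
```

Request:
carry_out --plan '[{"tx":0,"ty":0,"tz":-15,"rx":0,"ry":0,"rz":0},{"tx":0,"ty":0,"tz":-25,"rx":0,"ry":0,"rz":0},{"tx":0,"ty":0,"tz":-25,"rx":0,"ry":0,"rz":0},{"tx":0,"ty":0,"tz":-15,"rx":0,"ry":0,"rz":0},{"tx":0,"ty":0,"tz":-8,"rx":0,"ry":0,"rz":0},{"tx":0,"ty":0,"tz":-4,"rx":0,"ry":0,"rz":0},{"tx":0,"ty":0,"tz":-1,"rx":0,"ry":0,"rz":0},{"tx":0,"ty":0,"tz":0,"rx":0,"ry":0,"rz":0},{"tx":0,"ty":0,"tz":0,"rx":0,"ry":0,"rz":0}]' --gripper 1

```text
time: 22.95
tool_pos: [456.9, 328.2, 12.8]
tcp_rot: [-3.141, -0.001, -0.155]
contact_force: [-0.0, 0.0, -1.5]
grip_width: 53.3
finger_force: 30.0
```

Request:
carry_out --plan '[{"tx":0,"ty":0,"tz":-0.6,"rx":0,"ry":0,"rz":0},{"tx":0,"ty":0,"tz":0,"rx":0,"ry":0,"rz":0},{"tx":0,"ty":0,"tz":0,"rx":0,"ry":0,"rz":0}]' --gripper 1

```text
time: 23.25
tool_pos: [456.5, 328.2, 11.5]
tcp_rot: [-3.142, -0.0, -0.155]
contact_force: [-1.0, 0.5, -0.7]
grip_width: 53.4
finger_force: 30.0
```

Request:
carry_out --plan '[{"tx":0,"ty":0,"tz":-0.4,"rx":0,"ry":0,"rz":0},{"tx":0,"ty":0,"tz":0,"rx":0,"ry":0,"rz":0}]' --gripper 1

```text
time: 23.45
tool_pos: [456.5, 328.1, 11.1]
tcp_rot: [-3.142, -0.0, -0.155]
contact_force: [-0.5, 0.3, 0.8]
grip_width: 53.0
finger_force: 30.0
```

Request:
carry_out --plan '[{"tx":0,"ty":0,"tz":0,"rx":0,"ry":0,"rz":0},{"tx":0,"ty":0,"tz":0,"rx":0,"ry":0,"rz":0},{"tx":0,"ty":0,"tz":0,"rx":0,"ry":0,"rz":0},{"tx":0,"ty":0,"tz":0,"rx":0,"ry":0,"rz":0},{"tx":0,"ty":0,"tz":10,"rx":0,"ry":0,"rz":0},{"tx":0,"ty":0,"tz":30,"rx":0,"ry":0,"rz":0},{"tx":0,"ty":0,"tz":40,"rx":0,"ry":0,"rz":0},{"tx":0,"ty":0,"tz":40,"rx":0,"ry":0,"rz":0},{"tx":0,"ty":-20,"tz":30,"rx":0,"ry":0,"rz":0}]' --gripper 0.31

```text
time: 24.35
tool_pos: [457.0, 309.6, 164.4]
tcp_rot: [-3.139, -0.003, -0.153]
contact_force: [0.7, -0.3, -0.2]
grip_width: 63.0
finger_force: 0.0
```

Request:
carry_out --plan '[{"tx":-8,"ty":-40,"tz":20,"rx":0,"ry":0,"rz":0},{"tx":-8,"ty":-40,"tz":0,"rx":0,"ry":0,"rz":0},{"tx":-8,"ty":-40,"tz":0,"rx":0,"ry":0,"rz":0},{"tx":-8,"ty":-40,"tz":0,"rx":0,"ry":0,"rz":0},{"tx":-4,"ty":-20,"tz":0,"rx":0,"ry":0,"rz":0},{"tx":0,"ty":0,"tz":0,"rx":0,"ry":0,"rz":0}]' --gripper 0.31

```text
time: 24.95
tool_pos: [420.0, 126.1, 181.8]
tcp_rot: [3.141, -0.001, -0.158]
contact_force: [-1.4, -0.2, -0.4]
grip_width: 63.4
finger_force: 0.0
```

Run:
```python
from h import *
im=bot.capture('top'); cv2.imwrite('pics/t3.png',cv2.resize(im[100:292,60:460,::-1],None,fx=2,fy=2))
im=bot.capture('scene'); cv2.imwrite('pics/s3.png',cv2.resize(im[120:290,80:430,::-1],None,fx=2.2,fy=2.2))
```

```text
(no output)
```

View pics/t3.png

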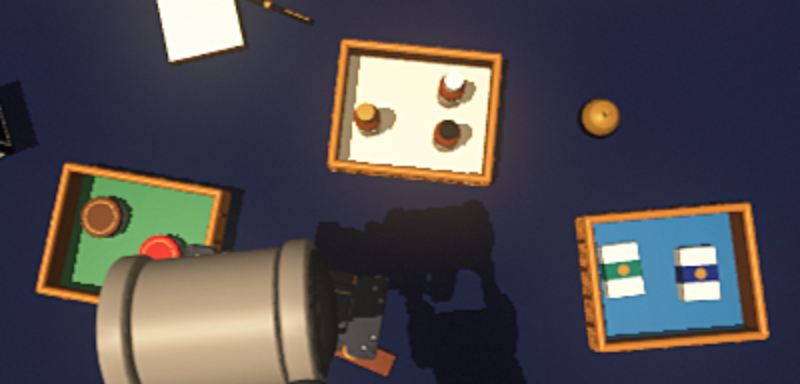

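View pics/s3.png

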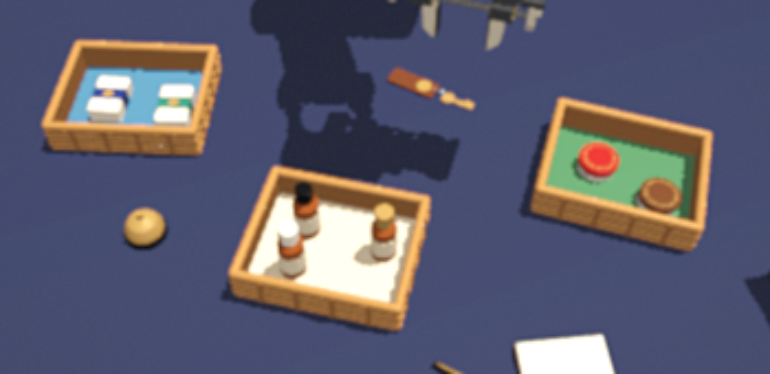

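Both views show all four items placed. The bottles stand upright in the cream basket, at (305,210) and (290,250) in the scene crop. The navy soap lies flat at (110,97) and the red tin flat at (598,160). The placed items have not moved, and the robot is clear of everything.

```bash
python3 -c "
from plant import bot
print(bot.close_job())"
```

```text
the job is handed in; nothing more can be done
None
```

All four items are in their baskets: both bottles upright, the soap and the tin flat. The three items already there look undisturbed in the last pictures, and the job was handed in at about 25 s (no verdict was returned).

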